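Seat a part nest on the locating pin of a print register plate

ROBOT

A 6-joint arm with a two-finger parallel gripper is mounted at the origin on the work surface. World frame = base frame: x ahead of the robot, y to its left, z up, the work surface at z = 0. Lengths are in mm, angles in rad, forces in N, time in s.
With the tool pointing down it reaches from about 275 to 750 mm from the base axis. Payload 10.2 kg.
Tool frame: the origin (TCP) lies midway between the tips of the shut fingers; the grasp point (between the pads) lies 19 mm behind it; z points along the fingers, y is the line along which they close (so a half turn about z gives the same grasp; the last joint's range is limited). The gripper opens to 85 mm and grips with 20 to 120 N. Pads are 22 mm wide; open, the fingers measure 114 mm over their backs; the gripper's body (76 mm by 85 mm) begins 54 mm behind the grasp point. The pads swing forward as they close: fully open they stand 13 mm farther back than shut.
Start: joints at [-1.53, 0.313, 1.498, -0, 1.331, -0.223], TCP at [136.881, -506.848, 231.294] pointing down, gripper open.
Joint ranges: [-2.94, 2.94], [-0.97, 2.17], [0.19, 2.56], [-1.23, 4.37], [0.02, 3.11], [-2.88, 2.88]. Speed limits (rad/s): [2.39, 2.39, 3.01, 3.14, 3.14, 3.14].

INTERFACE

Orientations are given as a unit quaternion [w, x, y, z].
In Python, from rig import sense, capture, finish_job, find_in, place_of gives the robot as it stands. The module is installed in compiled form; this text tells all that it offers.
- The arm moves only by the shell command python3 -m jog 'ROWS' [FORCE]. ROWS is JSON, a list of rows, each an object of numbers: "tx", "ty", "tz": the shift along the tool's x, y, z in mm; "ax", "ay", "az": the turn, a rotation vector about the tool's x, y, z in rad; "jaw": the closure, from -1 (fully open) to 1 (shut), so that 0 is half open. In form: [{"tx": .., "ty": .., "tz": .., "ax": .., "ay": .., "az": .., "jaw": ..}, ...]. A call has 1 to 5 rows; each row shifts and turns the commanded pose from where the row before left it, along the tool's axes as they then stand; what a row does not reach is not made up. A row lasts 1/8 s, in which the tool goes at most 62.5 mm and 10.7 degrees, less where a joint would pass 70% of its speed; a pose out of reach is approached as far as the arm can. A call with a gripper value outside its range is refused whole. The fingers move at their own pace and stop on an object; FORCE is the grip in N (left out, the last holds). Time passes only in rows, so rows that do not move let the fingers close. It gives the time, the measured TCP pose, the force, the opening and the grip force at its end, in the units of the state.
- sense(): the state, without advancing time (a new reading comes with each control period).
- capture(name): name is "scene" or "top"; returns a dict with "color" (420x560x3 uint8, red, green, blue), "depth" (420x560 float32, mm along the optical axis (not along the pixel's ray), 0 where there is no reading), "fx", "fy", "cx", "cy" (pixels), "k1" (the pictures are not rectified: a ray, as slopes to the right and down, at radius r is drawn at 1 + k1 r^2 times it, then the intrinsics apply), "camera_from_world" (4x4, takes a point from world to camera coordinates). Camera axes: x right, y up, looking along -z (the intrinsics and any distortion apply to the point x, -y, -z); pixel columns grow to the right and rows downward; lengths in mm; the calibration is good to about 2 mm. A picture is of the moment at which its call begins.
- finish_job(): hands the job in; it is judged then, once.
Trained networks look in the newest picture that a camera, given by its name, has taken for a name from the list of things; names that differ only in an ending like _2 or _b are one class to them, and where a whole thing is asked for, a point or a joint stands for the part that bears it (a point fixed in the world has none). Each returns a list of dicts, best first, with "conf" (0 to 1); they miss things now and then, are a little off and sometimes report something else, mostly with a low value. They report only what shows in the picture. A call takes as long as a camera call. They do not tell look-alikes from the thing itself.
- find_in(query, camera): "centre" ([column, row] in pixels, amid what is visible of it).
- place_of(query, camera): "centre" ([column, row] in pixels: a listed point, or the origin of a listed thing).
The state is a dict: "time_s": time; "joints": joint angles; "dq": joint speeds; "tau": joint torques, N m; "eef_pos": TCP position; "ee_rot": TCP orientation; "force": force on the tool from outside, world axes, zero at the start; "wrist_torque": the same for the moment, N m; "grip_width": opening from 0.0 (shut) to 1.0 (fully open); "grip_force": force on a finger pad.
Only numpy, scipy, OpenCV 4.12 (cv2) and the standard library are available. Lean on these libraries where they do the work, as an engineer would, in place of code of your own. Each camera call takes 0.05 s, during which the arm holds its last target. There are 200 camera calls.

TASK

Pick up the aluminium part nest by its black block and seat it on the grey register plate: feel gently along the slot until the nest's hole drops over the locating pin, so that it sits fully flush, with its long side square against the steel fence, and let go of it. The pin is clamped anywhere along the slot and its position is not measured. Work with a light hand, never pressing or knocking it on the plate, pin or fence with more than 60 newtons, and leave the strips, the jar and the squeegee where they are.

Things in the scene. Friction and masses are not known exactly. Their poses are not given: they have to be found in the camera images.
- nest: Part nest, loose, 0.28-0.52 kg, flat on the bench: bare aluminium plate 140 (x) x 60 (y) x 12 (z) mm with a black plastic block 50 (x) x 36 (y) mm on top, centred at x -29 mm, y 0, from 12 to 42 mm above the underside (a channel 22 wide, 10 deep runs along x in its top). Grip the block across its 36 mm (along y), above the plate. Origin: centre of the plate's underside, z up.
- hole (a point): Centre, at the underside, of the nest's one round through hole, 11.5 mm diameter, 14 mm from the nest's origin along its +x; axes as the nest's. The plate around it is 12 mm thick.
- plate: Register plate, fixed: grey steel, 200 (x) x 130 (y) x 18 (z) mm, origin at the centre of its underside, z up; it carries the slot, pin and fence. Seated, the nest's x axis runs along this plate's x, block end towards -x, and its +y long side lies along the fence. A nest turned about its hole by +0.15 rad (counter-clockwise from above) relative to this plate is clear of the fence.
- slot (a point): Middle of the straight slot (59 along x, 11 wide, 8 deep, mm) in the register plate's top face, at that face (plate x +18, y 0, z +18 mm). In it a rigid steel pin of 10 mm diameter stands 10 mm above the face, flat on top with rim slightly rounded; it is clamped on the slot's centre line anywhere within 24 mm of this point along x, differently each time, unmeasured: see or feel it.
- fence (a point): Middle of the fence's straight inner face, at the level of the register plate's top face (plate x -54, y +30.5, z +18 mm). The fence is a fixed steel bar 52 mm long along x, 10 mm thick towards +y, 10 mm high above the face. With the hole centred on the pin and the nest square, the nest's +y side is 0.5 mm from this face.
- strips: Bystander, loose: a stack of five bare steel strips, 34 (x) x 120 (y) x 20 (z) mm; origin at the centre of the underside.
- jar: Bystander, loose: a white plastic ink jar with black lid, 60 mm diameter, 65 mm high; origin at the centre of the underside.
- squeegee: Bystander, loose: a print squeegee lying flat, wooden bar 120 (x) x 26 (y) x 22 (z) mm with a black rubber blade on its +y side; origin at the middle of the wooden bar's underside.
Not all that is in view belongs to the job. Of the things that look like the nest, take the one that is farthest to the robot's right at the start.

How it is judged (in metres and radians):
At the end, for the whole second after the job is handed in: The nest is let go and at rest on the register plate: underside within 2.5 mm of its top face, tilt under 0.03 rad, hole over the pin (within 4 mm of the slot's centre line, 26 mm of its middle), fence on the nest's +y side, that side parallel to the fence within 0.035 rad (z of hole in the frame of plate between 0.0155 and 0.0205 m and y of hole in the frame of plate between -0.004 and 0.004 m and x of hole in the frame of plate between -0.008 and 0.044 m and y of fence in the frame of nest above 0.02 m and angle between nest's own z axis and vertical below 0.03 rad and angle between the x axis of nest and the x axis of plate, either way round below 0.035 rad and linear speed of nest below 0.01 m/s); the robot touches nothing.
It fails at once if the nest presses or strikes the register plate, its pin or fence with more than 60 N (contact force between nest and plate above 60 N).
It fails at once if the stack of steel strips is shifted by more than 20 mm (distance of strips from where it was at the start of the episode above 0.02 m).
It fails at once if the ink jar is shifted by more than 20 mm (distance of jar from where it was at the start of the episode above 0.02 m).
It fails at once if the squeegee is shifted by more than 20 mm (distance of squeegee from where it was at the start of the episode above 0.02 m).
It also fails if it takes over 72 s, if anything falls off the work surface, if the arm or the gripper's body presses on something with over 40 N, if the wrist force passes 120 N, or if a joint passes its speed limit or range.

## Working session

There is one attempt and no reset: what is moved stays moved. The work goes in short steps, Python scripts to look and compute and a shell command to move; the robot and the scene stay as the last step left them, time stands still between calls to the robot, and variables do not carry over. Pictures are saved under pics/ and viewed, at most 10 in all, crops included, and the job is handed in when it is done.

```bash
mkdir -p pics
cat > h.py <<'E'
import numpy as np, cv2
from rig import *
def ray(c,px):
    x=(px[0]-c['cx'])/c['fx']; y=(px[1]-c['cy'])/c['fy']
    r0=np.hypot(x,y); r=r0
    for _ in range(20): r=r0/(1+c['k1']*r*r)
    s=r/r0 if r0>0 else 1
    return np.array([x*s,-y*s,-1.])
def onz(c,px,z):
    T=np.linalg.inv(c['camera_from_world']); d=T[:3,:3]@ray(c,px); o=T[:3,3]
    return o+d*(z-o[2])/d[2]
def proj(c,P):
    p=c['camera_from_world']@np.append(P,1); a,b=p[0]/-p[2],p[1]/p[2]
    k=1+c['k1']*(a*a+b*b); return np.array([c['fx']*a*k+c['cx'],c['fy']*b*k+c['cy']])
def cloud(c):
    D=c['depth'];v,u=np.mgrid[:D.shape[0],:D.shape[1]]
    p=np.stack([u,v],-1).astype(np.float64).reshape(-1,2)
    x=(p[:,0]-c['cx'])/c['fx'];y=(p[:,1]-c['cy'])/c['fy'];r0=np.hypot(x,y);r=r0.copy()
    for _ in range(20): r=r0/(1+c['k1']*r*r)
    s=np.where(r0>0,r/np.maximum(r0,1e-9),1);d=D.reshape(-1)
    q=np.stack([x*s*d,-y*s*d,-d,np.ones_like(d)]);T=np.linalg.inv(c['camera_from_world'])
    return (T@q)[:3].T.reshape(D.shape+(3,))
def save(n,im): cv2.imwrite('pics/'+n+'.png',cv2.cvtColor(im,cv2.COLOR_RGB2BGR))
E
python3 - <<'E'
from h import *
np.set_printoptions(precision=1,suppress=True)
for n in('scene','top'):
    c=capture(n); save(n,c['color']); print(n,np.linalg.inv(c['camera_from_world'])[:3,3],c['fx'],c['k1'])
    for q,z in(('nest',0),('hole',0),('plate',0),('slot',18),('fence',18),('strips',0),('jar',0),('squeegee',0)):
        print(q,[(np.round(d['centre']),round(d['conf'],2),onz(c,d['centre'],z)[:2]) for d in place_of(q,n)])
s=sense();print(s['eef_pos'],s['ee_rot'],s['force'],s['time_s'])
E
```

```text
scene [1352.5   92.2  690. ] 473.3303541417514 -0.061419409802023366
nest [(array([352., 166.]), 0.86, array([248.6, 300.8])), (array([231., 217.]), 0.66, array([478.7, -14.3])), (array([167., 216.]), 0.6, array([ 477. , -164.8]))]
hole [(array([232., 209.]), 0.78, array([449.3, -13.8])), (array([349., 164.]), 0.75, array([237.9, 292.1])), (array([162., 220.]), 0.59, array([ 492.9, -173.9]))]
plate [(array([311., 224.]), 0.75, array([502.1, 172.3]))]
slot [(array([311., 225.]), 0.65, array([528.9, 169.5]))]
fence [(array([330., 206.]), 0.77, array([457.7, 217.9]))]
strips [(array([272., 304.]), 0.59, array([747.2,  85.3]))]
jar [(array([151., 291.]), 0.7, array([ 715.6, -151.6])), (array([162., 218.]), 0.56, array([ 483.6, -175.5]))]
squeegee [(array([432., 261.]), 0.89, array([626. , 424.1]))]
top [ 442.1  135.6 1016.6] 407.61916240816527 0.012309541126662537
nest [(array([336., 228.]), 0.66, array([469.9, -12.9])), (array([400., 225.]), 0.62, array([ 480.7, -171.6])), (array([210., 314.]), 0.62, array([250.8, 295. ]))]
hole [(array([401., 220.]), 0.8, array([ 491.3, -175.3])), (array([263., 200.]), 0.73, array([533. , 172.4])), (array([209., 323.]), 0.7, array([229.8, 296.7]))]
plate [(array([262., 208.]), 0.84, array([513.7, 172.9])), (array([172., 160.]), 0.51, array([628.9, 404.1])), (array([252., 230.]), 0.48, array([458.9, 198.6]))]
slot [(array([262., 202.]), 0.59, array([528.6, 174.7]))]
fence [(array([249., 229.]), 0.97, array([460.9, 203.4])), (array([171., 161.]), 0.45, array([623.1, 400.2]))]
strips [(array([302., 118.]), 0.76, array([745.8,  79.8]))]
jar [(array([394., 133.]), 0.77, array([ 713.4, -154.3]))]
squeegee [(array([172., 163.]), 0.77, array([622.6, 402.8]))]
[ 136.9 -506.9  231.3] [-0.   1.   0.1  0. ] [-0.7  0.5  0. ] 0.9
```

Run:
```python
import cv2
a=cv2.imread('pics/top.png')
cv2.imwrite('pics/top2.png',cv2.resize(a[150:350,180:440],None,fx=3,fy=3,interpolation=cv2.INTER_CUBIC))
b=cv2.imread('pics/scene.png')
cv2.imwrite('pics/scene2.png',cv2.resize(b[130:330,120:380],None,fx=3,fy=3,interpolation=cv2.INTER_CUBIC))
```

```text
(no output)
```

View pics/top2.png

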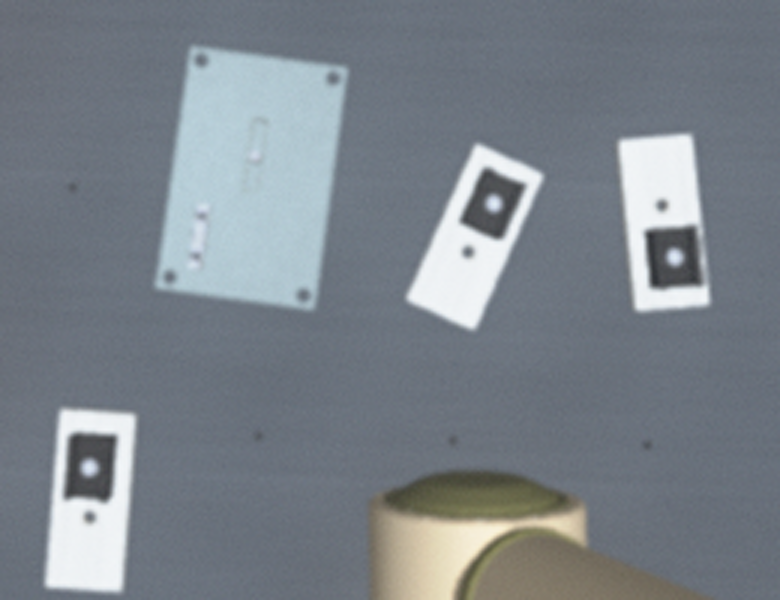

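View pics/scene2.png

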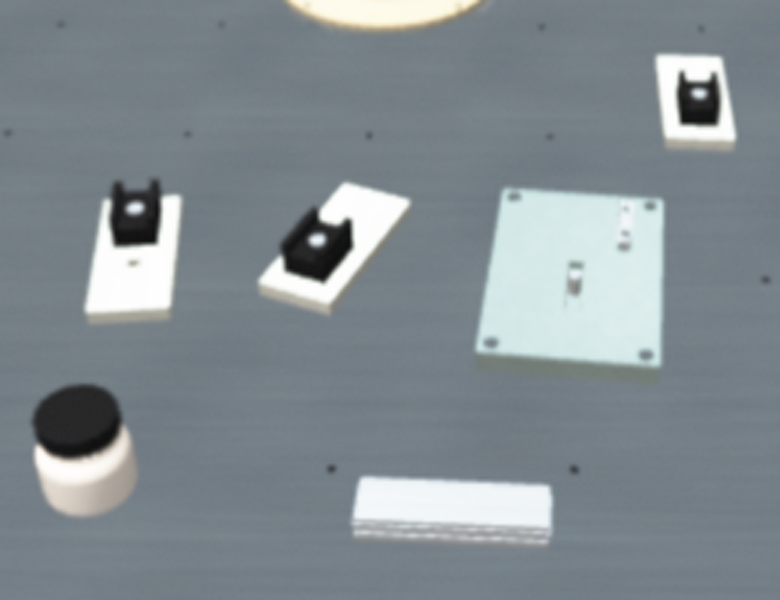

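The target is the right-hand nest (crop about 665,222 in the top view), with its block towards the robot. The plate is at about (250,180) with the fence at lower left, and the pin shows as a bright spot at crop (255,155), near the middle of the slot. Next I fit exact poses.

```bash
cat > fit.py <<'E'
from h import *
from scipy.optimize import least_squares
def quad(c,poly):  # refine by threshold contour -> minAreaRect-like in world
    pass
def rectfit(c,mask,z):
    n,l,st,ce=cv2.connectedComponentsWithStats(mask.astype(np.uint8)); i=1+np.argmax(st[1:,4])
    ct=cv2.findContours((l==i).astype(np.uint8),cv2.RETR_EXTERNAL,cv2.CHAIN_APPROX_NONE)[0][0][:,0]
    w=np.array([onz(c,p,z)[:2] for p in ct],np.float32)
    r=cv2.minAreaRect(w); return r
E
python3 - <<'E'
from fit import *
np.set_printoptions(precision=1,suppress=True)
c=capture('top'); g=c['color'].astype(int); P=cloud(c)
print('bench',np.median(P[260:280,300:320,2]),'plate top',np.median(P[195:215,272:285,2]),'nest',np.median(P[205:215,390:400,2]), g[210,275],g[210,395],g[270,310],g[236,404])
# nest: bright; plus black block hull -> use minAreaRect of outer contour
m=np.zeros(g.shape[:2],bool); m[185:262,375:430]=(g.min(2)>150)[185:262,375:430]
print('nest',rectfit(c,m,12))
b=np.zeros_like(m); b[222:250,388:418]=(g.max(2)<75)[222:250,388:418]
print('block',rectfit(c,b,42))
p=np.zeros_like(m); d=g[:,:,2]-0; p[160:258,225:300]=((g[:,:,1]>135))[160:258,225:300]
print('plate',rectfit(c,p,18))
print('green', g[200:212:3,225:240,1])
s=g[185:218,255:275].sum(2)//3; print(s)
E
```

```text
bench -0.2816650991845222 plate top 17.667679011780535 nest 11.747222409941003 [176 200 209] [237 241 244] [105 112 123] [215 224 237]
nest ((482.94964599609375, -170.19503784179688), (143.77093505859375, 63.818233489990234), 6.045507431030273)
block ((451.9452819824219, -153.35336303710938), (38.53756332397461, 5.642551898956299), 5.4398417472839355)
plate ((511.5483703613281, 169.25418090820312), (134.81118774414062, 203.98489379882812), 83.51615142822266)
green [[117 115 118 117 119 116 119 117 119 116 118 117 134 165 195]
 [115 119 116 117 118 118 118 118 118 117 117 124 145 180 197]
 [114 117 117 115 116 119 116 119 116 117 118 127 159 192 205]
 [119 116 118 115 122 120 116 120 118 117 119 142 176 200 205]]
[[201 200 201 200 200 198 198 197 197 196 194 195 198 198 196 196 196 196
  198 198]
 [202 199 203 200 198 199 200 200 200 200 199 198 197 200 197 199 196 198
  198 196]
 [201 201 199 200 198 200 200 201 201 199 199 199 197 200 197 195 196 197
  197 194]
 [201 200 199 198 196 201 197 198 200 196 195 192 192 195 199 197 201 197
  196 196]
 [198 199 200 197 200 200 200 197 192 
[... 1727 characters left out ...]
 198 196
  198 197]
 [201 203 200 200 199 194 190 191 194 197 191 192 197 199 199 198 196 198
  196 197]
 [201 202 200 196 197 192 191 197 197 196 192 189 196 197 196 198 197 197
  197 195]
 [201 199 201 198 198 197 191 190 197 193 194 193 197 197 198 195 196 198
  197 197]
 [200 200 202 199 197 192 187 189 194 192 194 192 197 196 196 197 198 196
  195 196]
 [200 199 198 200 199 196 191 193 194 195 195 197 198 198 197 196 195 196
  197 196]
 [199 200 198 200 197 197 195 196 195 197 199 200 197 199 197 198 197 194
  196 195]
 [200 199 196 198 196 198 197 199 200 197 197 199 200 196 196 197 197 196
  197 194]
 [199 196 200 197 198 199 199 201 199 198 199 198 197 197 198 197 195 196
  195 196]]
```

Run:
```python
from fit import *
np.set_printoptions(precision=1,suppress=True)
c=capture('scene'); g=c['color']
cv2.imwrite('pics/sc3.png',cv2.cvtColor(cv2.resize(g[185:260,275:345],None,fx=8,fy=8,interpolation=cv2.INTER_CUBIC),cv2.COLOR_RGB2BGR))
```

```text
(no output)
```

View pics/sc3.png

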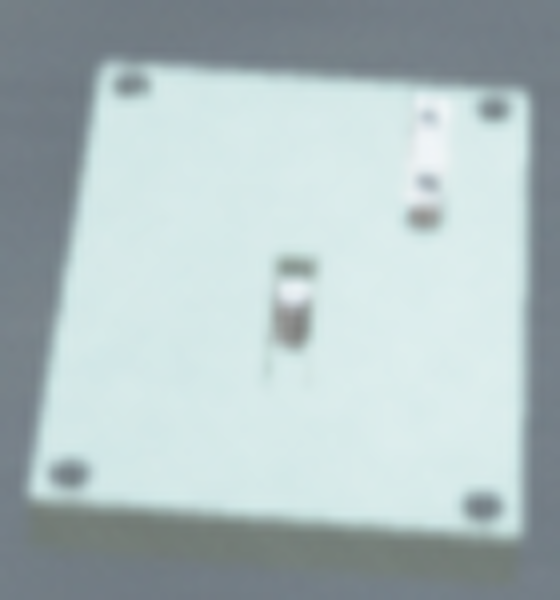

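The zoomed scene view shows the pin's white top at crop (293,292), about px (311.6,221.5), slightly to the robot side of mid-slot. Next I compute world coordinates from both views.

Run:
```python
from fit import *
np.set_printoptions(precision=2,suppress=True)
c=capture('top'); g=c['color'].astype(int)
p=np.zeros(g.shape[:2],bool); p[160:258,225:300]=(g[:,:,1]>158)[160:258,225:300]
r=rectfit(c,p,18); print('plate',r)
m=np.zeros_like(p); m[185:262,375:430]=(g.min(2)>170)[185:262,375:430]; print('nest',rectfit(c,m,12))
print('hole',onz(c,[400.3-.33,218.3-.33],12)[:2],'slotmid',onz(c,[265.2,202],18)[:2])
print('pin top',onz(c,[264.2,200.6],28)[:2])
s=capture('scene')
print('pin scene',onz(s,[275+293/8-.5,185+292/8-.5],28)[:2])
# plate corners in scene
print('scene corners',[onz(s,[275+a/8-.5,185+b/8-.5],18)[:2] for a,b in((103,60),(530,92),(522,538),(30,495))])
print('slot end scene',onz(s,[275+297/8-.5,185+258/8-.5],18)[:2])
from scipy.spatial.transform import Rotation as R
q=sense()['ee_rot']; print(q); print(R.from_quat([q[1],q[2],q[3],q[0]]).as_matrix())
```

```text
plate ((511.6601257324219, 169.43472290039062), (131.02276611328125, 200.86764526367188), 83.48612213134766)
nest ((482.978759765625, -169.94805908203125), (141.91371154785156, 62.04084777832031), 6.160289287567139)
hole [ 496.85 -168.08] slotmid [527.87 165.8 ]
pin top [530.37 168.02]
pin scene [527.73 170.  ]
scene corners [array([402.  , 118.86]), array([417.13, 248.99]), array([617.88, 225.87]), array([601.91,  96.66])]
slot end scene [499.67 173.18]
[-0.    0.99  0.13  0.  ]
[[ 0.97  0.26  0.  ]
 [ 0.26 -0.97  0.  ]
 [ 0.   -0.   -1.  ]]
```

```bash
python3 -m jog '[{"az":0.155,"jaw":-1},{"tx":39,"ty":-33.1,"jaw":-1},{"tx":39,"ty":-33.1,"jaw":-1},{"tx":39,"ty":-33.1,"jaw":-1},{"tx":39,"ty":-33.1,"jaw":-1}]' 40; python3 -m jog '[{"tx":39,"ty":-33.1,"jaw":-1},{"tx":39,"ty":-33.1,"jaw":-1},{"tx":39,"ty":-33.1,"jaw":-1},{"tx":39,"ty":-33.1,"jaw":-1},{"tx":39,"ty":-33.1,"jaw":-1}]'
python3 -m jog '[{"tz":40,"jaw":-1},{"tz":40,"jaw":-1},{"tz":30,"jaw":-1},{"jaw":-1},{"jaw":-1}]'
python3 -c "
from h import *
c=capture('top');s=sense();print(s)
cv2.imwrite('pics/a.png',cv2.cvtColor(cv2.resize(c['color'][170:270,350:450],None,fx=5,fy=5),cv2.COLOR_RGB2BGR))"
```

```text
{'time_s': 1.15, 'joints': array([-1.53040470e+00,  3.12886032e-01,  1.49772571e+00, -1.43183644e-05,
        1.33095790e+00, -2.23364297e-01]), 'dq': array([ 3.95096408e-04,  1.13919157e-03, -1.90461629e-03, -3.63883526e-04,
       -1.11697072e-04, -9.56538410e-05]), 'tau': array([ 7.14104099e-04, -4.12166691e+01, -2.59892589e+01, -9.51906713e-05,
        5.82165849e-04, -7.06764354e-06]), 'eef_pos': array([ 136.87497689, -506.84902316,  231.29163772]), 'ee_rot': array([ 1.08201640e-05,  9.91316474e-01,  1.31497712e-01, -7.97615280e-06]), 'force': array([ 0.29524533,  1.7090356 , -0.21028111]), 'wrist_torque': array([-0.03387177,  0.02699066,  0.02712205]), 'grip_force': 0.0, 'grip_width': 1.0020645582121304}schema error: expected keys tx, ty, tz, ax, ay, az, jaw
schema error: expected keys tx, ty, tz, ax, ay, az, jaw
schema error: expected keys tx, ty, tz, ax, ay, az, jaw
```

```bash
python3 -m jog '[{"tx":0,"ty":0,"tz":0,"ax":0,"ay":0,"az":0.155,"jaw":-1},{"tx":39,"ty":-33.1,"tz":0,"ax":0,"ay":0,"az":0,"jaw":-1},{"tx":39,"ty":-33.1,"tz":0,"ax":0,"ay":0,"az":0,"jaw":-1},{"tx":39,"ty":-33.1,"tz":0,"ax":0,"ay":0,"az":0,"jaw":-1},{"tx":39,"ty":-33.1,"tz":0,"ax":0,"ay":0,"az":0,"jaw":-1}]' 40; python3 -m jog '[{"tx":39,"ty":-33.1,"tz":0,"ax":0,"ay":0,"az":0,"jaw":-1},{"tx":39,"ty":-33.1,"tz":0,"ax":0,"ay":0,"az":0,"jaw":-1},{"tx":39,"ty":-33.1,"tz":0,"ax":0,"ay":0,"az":0,"jaw":-1},{"tx":39,"ty":-33.1,"tz":0,"ax":0,"ay":0,"az":0,"jaw":-1},{"tx":39,"ty":-33.1,"tz":0,"ax":0,"ay":0,"az":0,"jaw":-1}]'
python3 -m jog '[{"tx":0,"ty":0,"tz":40,"ax":0,"ay":0,"az":0,"jaw":-1},{"tx":0,"ty":0,"tz":40,"ax":0,"ay":0,"az":0,"jaw":-1},{"tx":0,"ty":0,"tz":0,"ax":0,"ay":0,"az":0,"jaw":-1},{"tx":0,"ty":0,"tz":0,"ax":0,"ay":0,"az":0,"jaw":-1}]'
python3 -c "
from h import *
c=capture('top')
cv2.imwrite('pics/a.png',cv2.cvtColor(cv2.resize(c['color'][170:270,350:450],None,fx=5,fy=5),cv2.COLOR_RGB2BGR))"
```

```text
time_s: 1.78
eef_pos: [278.5, -357.0, 231.4]
ee_rot: [0.0, 0.999, 0.054, 0.0]
force: [0.2, -0.3, -0.7]
grip_width: 1.001
grip_force: 0.0
time_s: 2.4
eef_pos: [454.5, -171.2, 231.5]
ee_rot: [0.0, 0.999, 0.054, 0.0]
force: [0.4, -0.9, 0.7]
grip_width: 1.002
grip_force: 0.0
time_s: 2.9
eef_pos: [454.1, -173.1, 152.9]
ee_rot: [0.001, 0.999, 0.054, 0.001]
force: [-0.5, 0.2, 0.5]
grip_width: 0.998
grip_force: 0.0
```

```bash
python3 -m jog '[{"tx":0,"ty":0,"tz":45,"ax":0,"ay":0,"az":0,"jaw":-1},{"tx":0,"ty":0,"tz":45,"ax":0,"ay":0,"az":0,"jaw":-1},{"tx":0,"ty":0,"tz":30,"ax":0,"ay":0,"az":0,"jaw":-1},{"tx":0,"ty":0,"tz":16,"ax":0,"ay":0,"az":0,"jaw":-1},{"tx":0,"ty":0,"tz":0,"ax":0,"ay":0,"az":0,"jaw":-0.2}]'; python3 -m jog '[{"tx":0,"ty":0,"tz":0,"ax":0,"ay":0,"az":0,"jaw":0.5},{"tx":0,"ty":0,"tz":0,"ax":0,"ay":0,"az":0,"jaw":0.5},{"tx":0,"ty":0,"tz":0,"ax":0,"ay":0,"az":0,"jaw":0.5},{"tx":0,"ty":0,"tz":0,"ax":0,"ay":0,"az":0,"jaw":0.5},{"tx":0,"ty":0,"tz":0,"ax":0,"ay":0,"az":0,"jaw":0.5}]' 60
```

```text
time_s: 3.58
eef_pos: [453.7, -172.9, 15.7]
ee_rot: [0.0, 0.999, 0.054, 0.0]
force: [-0.2, -0.6, -0.9]
grip_width: 0.816
grip_force: 0.0
time_s: 4.2
eef_pos: [454.2, -173.1, 16.6]
ee_rot: [0.001, 0.999, 0.054, 0.001]
force: [-1.3, 0.3, 6.7]
grip_width: 0.412
grip_force: 61.2
```

```bash
python3 -m jog '[{"tx":0,"ty":0,"tz":-10,"ax":0,"ay":0,"az":0,"jaw":0.5},{"tx":0,"ty":0,"tz":-30,"ax":0,"ay":0,"az":0,"jaw":0.5},{"tx":0,"ty":0,"tz":-40,"ax":0,"ay":0,"az":0,"jaw":0.5},{"tx":0,"ty":0,"tz":-20,"ax":0,"ay":0,"az":0,"jaw":0.5},{"tx":0,"ty":0,"tz":0,"ax":0,"ay":0,"az":0.141,"jaw":0.5}]' 60; python3 -m jog '[{"tx":3,"ty":-49.2,"tz":0,"ax":0,"ay":0,"az":0,"jaw":0.5},{"tx":3,"ty":-49.2,"tz":0,"ax":0,"ay":0,"az":0,"jaw":0.5},{"tx":3,"ty":-49.2,"tz":0,"ax":0,"ay":0,"az":0,"jaw":0.5},{"tx":3,"ty":-49.2,"tz":0,"ax":0,"ay":0,"az":0,"jaw":0.5},{"tx":3,"ty":-49.2,"tz":0,"ax":0,"ay":0,"az":0,"jaw":0.5}]'
python3 -m jog '[{"tx":3,"ty":-49.2,"tz":0,"ax":0,"ay":0,"az":0,"jaw":0.5},{"tx":2.4,"ty":-49.2,"tz":0,"ax":0,"ay":0,"az":0,"jaw":0.5},{"tx":0,"ty":0,"tz":20,"ax":0,"ay":0,"az":0,"jaw":0.5},{"tx":0,"ty":0,"tz":0,"ax":0,"ay":0,"az":0,"jaw":0.5},{"tx":0,"ty":0,"tz":0,"ax":0,"ay":0,"az":0,"jaw":0.5}]'
python3 - <<'E'
from h import *
s=sense();print(s['eef_pos'],s['ee_rot'],s['force'],s['wrist_torque'])
c=capture('top');d=capture('scene')
a=cv2.resize(c['color'][150:270,210:310],None,fx=4,fy=4,interpolation=cv2.INTER_CUBIC)
b=cv2.resize(d['color'][165:265,265:365],None,fx=4,fy=4,interpolation=cv2.INTER_CUBIC)
b=np.vstack([b,np.zeros((80,400,3),np.uint8)])
save('hov',np.hstack([a,b]))
E
```

```text
time_s: 4.82
eef_pos: [454.0, -172.9, 117.5]
ee_rot: [0.001, 1.0, -0.018, 0.001]
force: [0.6, -0.4, -3.8]
grip_width: 0.405
grip_force: 60.9
time_s: 5.45
eef_pos: [476.1, 74.5, 115.9]
ee_rot: [-0.0, 1.0, -0.016, 0.0]
force: [0.4, -0.3, -3.4]
grip_width: 0.408
grip_force: 61.3
time_s: 6.08
eef_pos: [485.2, 170.6, 96.1]
ee_rot: [-0.0, 1.0, -0.016, 0.0]
force: [0.3, -0.2, -4.5]
grip_width: 0.406
grip_force: 61.4
[485.19409928 170.56291602  96.1355213 ] [-3.57964908e-05  9.99864353e-01 -1.64669247e-02  3.37819312e-04] [ 0.29626618 -0.1572719  -4.48724514] [-0.00635398  0.06169079 -0.00664508]
```

View pics/hov.png

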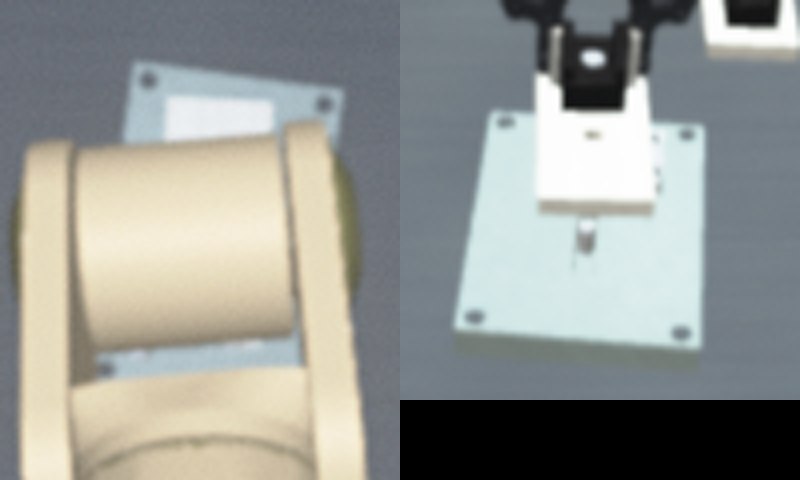

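The scene view shows the nest held level, with its hole at crop (595,133) and the pin at (586,228). In the top view the arm hides all but the nest's far end. I'll compare the hole's imaged position with where the kinematics put it, to correct the camera offset.

Run:
```python
from h import *
np.set_printoptions(precision=2,suppress=True)
s=sense();e=np.array(s['eef_pos']);q=s['ee_rot'];yaw=2*np.arctan2(q[2],q[1]);print(e,yaw)
u=np.array([np.cos(yaw),np.sin(yaw)]);n=np.array([-u[1],u[0]])
zt=e[2]-16.6+12; org=e[:2]+29*u
d=capture('scene');c=capture('top')
g=d['color'].astype(float)
# nest hole: dark centroid on white top
y0,x0=190,306; w=g[y0:206,x0:322].mean(2); print(w.astype(int)[2:14])
for nm,cam in(('scene',d),('top',c)):
  print(nm,'hole pred',proj(cam,np.append(e[:2]+43*u,zt)),'far corners pred',[proj(cam,np.append(org+70*u+k*30*n,zt)) for k in(1,-1)])
print('hole world',onz(d,[313.35,197.85],zt)[:2],'kin',e[:2]+43*u)
m=(c['color'].min(2)>212); m[:150]=0;m[195:]=0;m[:,:245]=0;m[:,285:]=0
ys,xs=np.nonzero(m);print('top white box',xs.min(),xs.max(),ys.min(),ys.max())
print(c['color'][174,246:284].min(1)); print(c['color'][168:186,265].min(1))
print(place_of('hole','scene')[:2])
```

```text
[485.35 170.49  96.17] -0.033189029874862726
[[134 124 105  97  96  96  96  96  96  97  99  99  98  96 119 211]
 [238 233 217 208 208 206 206 205 206 207 209 209 211 205 201 235]
 [251 251 248 247 247 247 246 246 247 247 247 247 248 247 246 250]
 [252 252 252 252 252 252 252 252 252 252 252 252 252 252 252 253]
 [253 253 253 252 252 251 250 250 251 252 252 252 253 253 253 253]
 [252 253 253 252 249 238 227 230 237 247 251 252 253 253 253 253]
 [253 253 253 252 244 207 177 186 205 234 250 252 253 253 253 253]
 [252 252 253 252 247 223 195 194 211 237 250 252 253 253 253 253]
 [252 252 253 253 251 247 242 239 244 249 252 252 252 253 253 253]
 [252 252 253 253 252 252 251 251 251 252 252 252 252 253 253 253]
 [253 253 253 253 253 252 252 252 252 252 252 252 252 253 253 253]
 [253 253 253 253 253 253 252 252 252 252 253 252 252 253 253 253]]
scene hole pred [312.17 198.16] far corners pred [array([327.35, 214.52]), array([298.24, 213.74])]
top hole pred [262.87 198.98] far corners pred [array([251.22, 173.87]), array([277.42, 175.39])]
hole world [527.15 171.68] kin [528.32 169.06]
top white box 251 277 174 184
[172 175 171 175 179 189 205 218 218 215 214 214 214 210 205 202 203 200
 193 198 196 194 192 186 188 186 186 184 178 181 180 178 173 172 173 172
 169 171]
[143 163 170 170 171 175 198 223 232 234 232 231 234 234 231 221 180 151]
[{'centre': [235.7, 209.7], 'conf': 0.95}, {'centre': [311.3, 200.7], 'conf': 0.93}]
```

Run:
```python
from h import *
np.set_printoptions(precision=2,suppress=True,linewidth=150)
s=sense();e=np.array(s['eef_pos']);q=s['ee_rot'];yaw=2*np.arctan2(q[2],q[1])
u=np.array([np.cos(yaw),np.sin(yaw)]);n=np.array([-u[1],u[0]]);zt=e[2]-4.6;org=e[:2]+29*u
c=capture('top');d=capture('scene')
print(c['color'][179,246:284].min(1)); print([proj(c,np.append(org+62*u+k*30*n,zt)) for k in(1,-1)])
print(d['color'][205,294:334].min(1)); print([proj(d,np.append(org+45*u+k*30*n,zt)) for k in(1,-1)])
print(d['color'][206:222,312].min(1))
o=cv2.imread('pics/scene.png')
print(o[212:234,304:320].min(2))
print('pin top pred for 528.5,168', proj(d,[528.5,168,28]),'base',proj(d,[528.5,168,18]))
```

```text
[177 175 174 176 182 207 229 236 234 235 236 234 234 233 233 231 234 233 233 232 234 234 235 235 234 234 232 231 233 233 231 222 194 173 169 168 167
 168]
[array([250.91, 177.44]), array([277.12, 178.95])]
[210 211 213 213 217 234 250 252 253 252 252 252 253 253 253 253 253 252 252 252 252 253 253 253 252 253 253 253 253 253 253 253 252 251 242 237 234
 224 218 218]
[array([326.85, 207.3 ]), array([298.34, 206.54])]
[253 253 253 253 253 253 253 252 241 201 164 157 162 184 221 229]
[[213 213 215 216 215 216 216 215 216 216 217 216 217 217 217 217]
 [214 214 216 215 216 215 215 215 216 216 216 217 217 217 216 217]
 [214 215 216 216 216 215 215 215 216 216 217 216 216 216 216 216]
 [214 215 215 216 216 215 213 214 214 215 215 216 216 216 216 218]
 [213 214 215 216 214 208 200 200 202 205 209 214 216 217 217 217]
 [214 215 214 215 209 190 167 162 167 173 189 210 216 217 218 219]
 [214 214 214 214 208 181 147 138 140 149 178 209 217 218 218 219]
 [214 214 216 215 209 189 175 171 169 168 188 211 216 218 220 220]
 [215 215 215 215 209 198 213 221 220 209 205 215 217 218 219 221]
 [214 215 2
[... 224 characters left out ...]
138 157 201 215 216 216 217 218]
 [214 214 214 211 195 161 147 137 131 155 202 216 218 218 218 218]
 [214 215 214 210 193 166 149 135 130 160 204 217 218 218 219 219]
 [214 215 215 209 190 176 159 143 143 178 208 216 217 217 218 218]
 [214 215 215 210 198 195 185 172 173 199 214 218 217 217 218 218]
 [216 216 216 212 202 207 207 202 202 210 217 218 218 218 218 217]
 [215 216 216 209 198 209 215 214 215 213 216 218 217 218 216 217]
 [215 216 214 208 198 210 216 216 216 213 215 217 218 218 217 218]
 [214 215 215 210 205 213 216 216 215 213 215 217 218 218 219 219]
 [214 216 216 213 211 214 216 215 215 214 216 217 218 219 218 219]]
pin top pred for 528.5,168 [310.25 221.21] base [310.03 224.68]
```

```bash
python3 -m jog '[{"tx":-3.3,"ty":0.2,"tz":20,"ax":0,"ay":0,"az":0,"jaw":0.5},{"tx":0,"ty":0,"tz":16,"ax":0,"ay":0,"az":0,"jaw":0.5},{"tx":0,"ty":0,"tz":10,"ax":0,"ay":0,"az":0,"jaw":0.5},{"tx":0,"ty":0,"tz":2,"ax":0,"ay":0,"az":0,"jaw":0.5},{"tx":0,"ty":0,"tz":0,"ax":0,"ay":0,"az":0,"jaw":0.5}]'; for i in 1 2; do python3 -m jog '[{"tx":0,"ty":0,"tz":0.7,"ax":0,"ay":0,"az":0,"jaw":0.5},{"tx":0,"ty":0,"tz":0,"ax":0,"ay":0,"az":0,"jaw":0.5}]'; done
```

```text
time_s: 7.05
eef_pos: [481.9, 170.9, 47.5]
ee_rot: [-0.0, 1.0, -0.016, 0.0]
force: [0.1, 1.0, -3.2]
grip_width: 0.414
grip_force: 61.6
time_s: 7.3
eef_pos: [481.8, 170.9, 46.9]
ee_rot: [-0.0, 1.0, -0.016, 0.0]
force: [-0.6, 0.4, -3.7]
grip_width: 0.408
grip_force: 61.7
time_s: 7.55
eef_pos: [481.6, 170.9, 45.9]
ee_rot: [0.0, 1.0, -0.016, 0.0]
force: [0.5, 1.1, -3.6]
grip_width: 0.407
grip_force: 61.7
```

```bash
for i in 1 2 3 4; do python3 -m jog '[{"tx":0,"ty":0,"tz":0.5,"ax":0,"ay":0,"az":0,"jaw":0.5},{"tx":0,"ty":0,"tz":0,"ax":0,"ay":0,"az":0,"jaw":0.5}]' | sed -n 2,4p; done; python3 -c "
from rig import *
s=sense();print(s['eef_pos'],s['force'],s['wrist_torque'])"
```

```text
eef_pos: [481.6, 170.9, 45.4]
ee_rot: [-0.0, 1.0, -0.016, -0.0]
force: [-0.8, -1.1, -3.0]
eef_pos: [481.6, 170.9, 44.9]
ee_rot: [0.0, 1.0, -0.016, -0.0]
force: [0.0, 0.5, -3.8]
eef_pos: [481.7, 170.9, 44.6]
ee_rot: [-0.0, 1.0, -0.016, 0.0]
force: [-1.3, 0.3, -0.6]
eef_pos: [481.7, 170.9, 44.2]
ee_rot: [-0.0, 1.0, -0.016, 0.0]
force: [-3.9, -0.3, 5.5]
[481.68356408 170.91564605  44.2423846 ] [-3.94911966 -0.31165354  5.49168916] [-0.07453023  0.38555108 -0.00596611]
```

```bash
for i in 1 2 3 4; do python3 -m jog '[{"tx":0.8,"ty":0.1,"tz":0,"ax":0,"ay":0,"az":0,"jaw":0.5},{"tx":0,"ty":0,"tz":0,"ax":0,"ay":0,"az":0,"jaw":0.5}]' | sed -n '2p;4p'; done; python3 -c "
from rig import *
s=sense();print(s['eef_pos'],s['force'],s['wrist_torque'])"
```

```text
eef_pos: [482.4, 170.9, 44.1]
force: [-4.2, 0.7, 4.3]
eef_pos: [483.7, 170.6, 43.8]
force: [2.0, -0.7, -4.7]
eef_pos: [484.0, 170.4, 43.6]
force: [-0.3, 0.1, -2.7]
eef_pos: [484.8, 170.4, 43.8]
force: [-0.1, -1.5, -4.4]
[484.79423639 170.36152353  43.79622369] [-0.05531134 -1.53668603 -4.39848238] [-0.01148042  0.06991898 -0.03921586]
```

```bash
for i in 1 2 3 4; do python3 -m jog '[{"tx":0,"ty":0,"tz":0.5,"ax":0,"ay":0,"az":0,"jaw":0.5},{"tx":0,"ty":0,"tz":0,"ax":0,"ay":0,"az":0,"jaw":0.5}]' | sed -n '2p;4p'; done; python3 -c "
from rig import *
s=sense();print(s['eef_pos'],s['force'],s['wrist_torque'])"
```

```text
eef_pos: [484.7, 170.4, 43.4]
force: [0.0, 0.1, -4.4]
eef_pos: [484.8, 170.4, 42.8]
force: [-0.4, -0.1, -4.1]
eef_pos: [484.8, 170.4, 42.4]
force: [0.8, 0.2, -3.4]
eef_pos: [484.8, 170.4, 41.9]
force: [0.4, 0.1, -3.3]
[484.79925185 170.37516181  41.85251317] [ 0.35152913  0.06602342 -3.2743025 ] [-0.00544969  0.05977506  0.02182277]
```

```bash
for i in 1 2 3; do python3 -m jog '[{"tx":0,"ty":0,"tz":1,"ax":0,"ay":0,"az":0,"jaw":0.5},{"tx":0,"ty":0,"tz":1,"ax":0,"ay":0,"az":0,"jaw":0.5},{"tx":0,"ty":0,"tz":0,"ax":0,"ay":0,"az":0,"jaw":0.5}]' | sed -n '2p;4p'; done
```

```text
eef_pos: [484.7, 170.4, 39.8]
force: [-0.0, 0.2, -3.8]
eef_pos: [484.8, 170.4, 37.8]
force: [0.9, -0.4, -2.9]
eef_pos: [484.8, 170.4, 35.8]
force: [0.4, -0.8, -3.2]
```

```bash
for i in 1 2 3 4; do python3 -m jog '[{"tx":0.01,"ty":-0.86,"tz":0,"ax":0,"ay":0,"az":0.02,"jaw":0.5},{"tx":0,"ty":0,"tz":0,"ax":0,"ay":0,"az":0,"jaw":0.5}]' | sed -n '2,4p'; done; python3 -c "
from h import *
s=sense();q=s['ee_rot'];print(s['eef_pos'],s['force'],s['wrist_torque'],2*np.arctan2(q[2],q[1]))
d=capture('scene');b=cv2.resize(d['color'][165:265,265:365],None,fx=6,fy=6,interpolation=cv2.INTER_CUBIC);save('sq',b)"
```

```text
eef_pos: [484.9, 171.3, 35.9]
ee_rot: [-0.0, 1.0, -0.026, 0.0]
force: [0.1, 0.5, -3.7]
eef_pos: [484.9, 172.2, 35.9]
ee_rot: [-0.0, 0.999, -0.036, 0.0]
force: [0.0, 0.3, -2.4]
eef_pos: [485.0, 173.0, 35.9]
ee_rot: [-0.0, 0.999, -0.046, 0.0]
force: [0.8, 0.4, -3.6]
eef_pos: [485.1, 173.8, 35.9]
ee_rot: [-0.0, 0.998, -0.056, -0.0]
force: [-0.3, 0.4, -2.7]
[485.07589545 173.84437529  35.88947866] [-0.26314659  0.42919784 -2.73088037] [-0.03334258  0.07517138  0.02807989] -0.11257712133052532
```

View pics/sq.png

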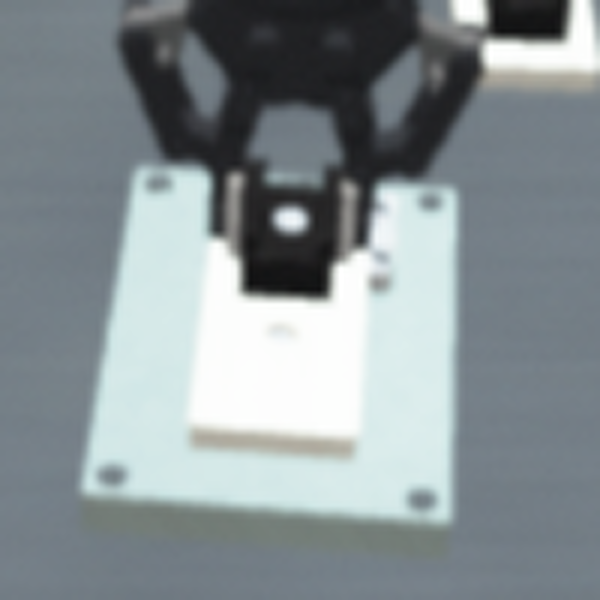

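The nest now looks square to the plate and fence, with the hole (crop 283,330) filled by the pin top. I lower it gently onto the plate.

```bash
for i in 1 2 3 4; do python3 -m jog '[{"tx":0,"ty":0,"tz":0.4,"ax":0,"ay":0,"az":0,"jaw":0.5},{"tx":0,"ty":0,"tz":0,"ax":0,"ay":0,"az":0,"jaw":0.5}]' | sed -n '2p;4p'; done
```

```text
eef_pos: [485.1, 173.8, 35.5]
force: [0.6, -0.5, -3.3]
eef_pos: [485.0, 173.8, 35.1]
force: [-0.8, -0.1, -4.0]
eef_pos: [485.1, 173.8, 34.8]
force: [-0.9, -0.2, -1.9]
eef_pos: [485.1, 173.8, 34.7]
force: [-3.5, 0.9, 4.3]
```

```bash
for i in 1 2 ; do python3 -m jog '[{"tx":0,"ty":-0.35,"tz":-0.1,"ax":0,"ay":0,"az":0.008,"jaw":0.5},{"tx":0,"ty":0,"tz":0,"ax":0,"ay":0,"az":0,"jaw":0.5}]' | sed -n '2p;4p'; python3 -c "
from rig import *
s=sense();print(s['wrist_torque'])"; done
```

```text
eef_pos: [485.3, 174.0, 34.7]
force: [-2.1, -1.9, 5.3]
[-0.58352099  0.31484498  0.34322848]
eef_pos: [485.1, 173.8, 34.7]
force: [-3.0, -5.0, 5.5]
[-0.93002471  0.49734407  0.57035432]
```

Contact is felt on the plate (about 8 N) and the fence (about 5 N). I ease off, release and retreat.

```bash
python3 -m jog '[{"tx":0,"ty":0.4,"tz":-0.1,"ax":0,"ay":0,"az":-0.008,"jaw":0.5},{"tx":0,"ty":0,"tz":0,"ax":0,"ay":0,"az":0,"jaw":0.5},{"tx":0,"ty":0,"tz":0,"ax":0,"ay":0,"az":0,"jaw":0.2},{"tx":0,"ty":0,"tz":0,"ax":0,"ay":0,"az":0,"jaw":-0.2},{"tx":0,"ty":0,"tz":0,"ax":0,"ay":0,"az":0,"jaw":-0.4}]' 20; python3 -m jog '[{"tx":0,"ty":0,"tz":0,"ax":0,"ay":0,"az":0,"jaw":-0.4},{"tx":0,"ty":0,"tz":-5,"ax":0,"ay":0,"az":0,"jaw":-0.4},{"tx":0,"ty":0,"tz":-30,"ax":0,"ay":0,"az":0,"jaw":-0.4},{"tx":0,"ty":0,"tz":-50,"ax":0,"ay":0,"az":0,"jaw":-0.4},{"tx":0,"ty":0,"tz":-50,"ax":0,"ay":0,"az":0,"jaw":-0.4}]'; python3 -m jog '[{"tx":-20,"ty":55,"tz":0,"ax":0,"ay":0,"az":0,"jaw":-0.4},{"tx":-20,"ty":55,"tz":0,"ax":0,"ay":0,"az":0,"jaw":-0.4},{"tx":-20,"ty":55,"tz":0,"ax":0,"ay":0,"az":0,"jaw":-0.4},{"tx":0,"ty":55,"tz":0,"ax":0,"ay":0,"az":0,"jaw":-0.4},{"tx":0,"ty":0,"tz":0,"ax":0,"ay":0,"az":0,"jaw":-0.4}]'
python3 - <<'E'
from fit import *
c=capture('top');d=capture('scene'); g=c['color'].astype(int);P=cloud(c)
a=cv2.resize(c['color'][150:270,210:310],None,fx=4,fy=4,interpolation=cv2.INTER_CUBIC)
b=cv2.resize(d['color'][165:265,265:365],None,fx=4,fy=4,interpolation=cv2.INTER_CUBIC)
save('end',np.hstack([a,np.vstack([b,np.zeros((80,400,3),np.uint8)])]))
p=np.zeros(g.shape[:2],bool); p[160:258,225:300]=(g[:,:,1]>158)[160:258,225:300];print('plate',rectfit(c,p,18))
m=np.zeros_like(p); m[160:258,225:300]=(g.min(2)>212)[160:258,225:300];print('nest',rectfit(c,m,30))
E
```

```text
time_s: 14.85
eef_pos: [485.1, 174.4, 34.4]
ee_rot: [-0.0, 0.998, -0.06, 0.0]
force: [-0.7, -0.6, -0.6]
grip_width: 0.701
grip_force: 0.0
time_s: 15.48
eef_pos: [484.9, 174.1, 171.4]
ee_rot: [-0.0, 0.998, -0.06, 0.0]
force: [0.7, -0.2, -0.3]
grip_width: 0.702
grip_force: 0.0
time_s: 16.1
eef_pos: [398.9, -39.9, 170.1]
ee_rot: [0.0, 0.998, -0.063, 0.001]
force: [0.1, 0.5, 0.6]
grip_width: 0.701
grip_force: 0.0
plate ((511.57757568359375, 169.32119750976562), (130.06776428222656, 199.98651123046875), 83.36227416992188)
nest ((514.6580810546875, 170.08798217773438), (61.146568298339844, 139.96542358398438), 83.2410888671875)
```

View pics/end.png

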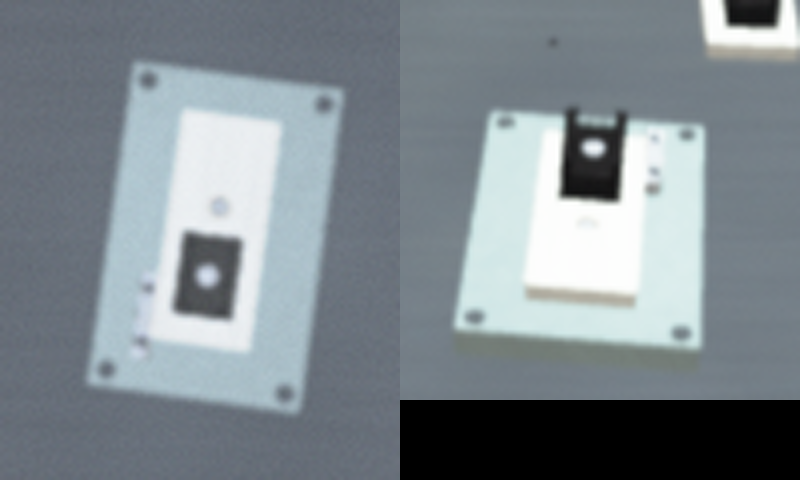

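The nest lies flat. The pin fills the hole (top view crop 219,207), the long side is along the fence, and it is parallel to the plate within 0.002 rad. The gripper is clear, so I hand in.

```bash
python3 -c "
from rig import *
print(finish_job())"
```

```text
the job is handed in; nothing more can be done
None
```

The nest is seated on the register plate with its hole over the pin, flush and square to the fence within about 0.002 rad by the last top-view picture. It was let go, and the job is handed in at about 16 s with measured contact forces of about 10 N or less; the hand-in returned no verdict.

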